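Set a strip in the cut-off jig and lock it with the cam

TASK

Get the maple strip that lies askew on the cut-off jig ready for sawing, with gentle fingertip pushes only: push it flat against the long fence, push it along the fence until its end butts against the stop block, and then, with the strip home, push the cam lever clockwise (seen from above) as far as it goes, so that the cam grips the strip hard against the fence. Do not pinch, lift or tip the strip, leave the other loose things where they are, and take the hand away at the end.

Things in the scene. Friction and masses are not known exactly. Their poses are not given: they have to be found in the camera images.
- cut_jig: Cut-off jig, fixed to the bench: grey laminate board, x -90 to +80 mm, y -180 to +180 mm, top at z = 12 mm, with a wooden fence along its far edge. Origin at bench height, 50 mm in front of the fence face, at the middle of the fence's length; x towards the fence, y along it, z up. A saw kerf across fence and board at y = +30 mm is only a mark.
- fence_face (a point): Middle of the foot of the fence face that the strip goes against (jig x = +50 mm, y = 0, z = 12 mm; the face looks to the jig's -x). The fence runs the board's whole 360 mm, is 30 mm thick and 28 mm high (top 40 mm above the bench).
- stop: Wooden stop block saddled over the fence, fixed, set at y = -115 to -85 mm of the jig. Axes parallel to the jig's. Origin: at jig x = 0, board-top height, in the plane of the stop face (y = 0 here, looking to +y). The block reaches back to y = -24 mm and covers x = +21 to +82 mm; its brass thumb screw reaches 61 mm above the bench.
- strip: The loose work piece: pale maple strip 24 (x) x 155 (y, long axis) x 18 mm (z), 30 to 65 g, lying askew on the jig's board near its +y end, clear of fence, stop and cam. Origin: centre of its underside. Home = long side on the fence (centre at jig x = +38 mm) and -y end on the stop face (centre at y = +78 mm of the stop).
- cam (a joint): Angle of the dark wooden cam lever about its upright pivot, rad. 0 = open, grows clockwise seen from above, end of travel 1.66. Starts at 0 to 0.3, where the cam is 6 mm or more clear of a strip lying on the fence. It meets a home strip at about 1.3; from there it stiffens (7 N at its end at 1.4, 20 N at 1.65) and jams. It stays where it is left (friction 0.1 N m), also when jammed.
- cam_pivot (a point): On the pivot axis of the cam, at the cam's top: jig x = 0, y = -25 mm, 29 mm above the bench; a bolt on it reaches 38 mm. The cam is a disc of 20 mm radius, 7 mm off this axis, with the lever out of it. Cam and lever lie 13 to 30 mm above the bench. The near side of a home strip is 26 mm from the axis.
- lever_end (a point): Top of the rounded end (20 mm across) of the cam lever, 80 mm from the pivot axis, 30 mm above the bench. The lever is a plain bar 16 mm wide with upright flanks. At joint value q it points at 245 degrees minus q in the jig frame (from +x towards +y): at 0 to -x and -y, locked about to -x. Push its flank near the end.
- sanding_block: Bystander: brown sanding block 39 x 72 x 27 mm on the bench in front of the jig's board, left part. Origin: centre of its underside. Leave it alone.
- caliper: Bystander: flat metal caliper 68 x 210 x 12 mm on the bench beyond the jig's -y end. Origin: centre of its underside. Leave it alone.
- offcut: Bystander: short pale wooden strip 32 x 105 x 16 mm on the bench, beyond the jig's +y end. Origin: centre of its underside. Leave it alone.
- glue_bottle: Bystander: glue bottle 49 mm across, 156 mm tall, standing on the bench behind the fence. Origin: centre of its underside. Leave it alone.
Mind the look-alikes: they are no part of the job. What is shaped like the strip but yellow is not meant.

How it is judged:
By the outcome, as a careful person would: the job done as asked, in the order asked, and still so for the second after the job is handed in, with the robot touching nothing.
It also fails if it takes over 62 s, if anything falls off the work surface, if the arm or the gripper's body presses on something with over 40 N, if the wrist force passes 120 N, or if a joint passes its speed limit or range.

ROBOT

A 6-joint arm with a two-finger parallel gripper is mounted at the origin on the work surface; the furniture and walls round the work are solid. World frame = base frame: x ahead of the robot, y to its left, z up, the work surface at z = 0. Lengths are in m, angles in rad, forces in N, time in s.
With the tool pointing down it reaches from about 0.275 to 0.75 m from the base axis. Payload 10.2 kg.
Tool frame: the origin (TCP) lies on the centre line of the jaws, within the pads' length; the fingertips stand 11 mm ahead of it and the grasp point (between the pads) lies 8 mm behind it; z points along the fingers, x is the direction in which the jaws open and shut, and the axes are right-handed (so a half turn about z gives the same grasp; the last joint's range is limited). The gripper opens to 85 mm and grips with 20 to 120 N. Pads are 22 mm wide; open, the fingers measure 114 mm over their backs; the gripper's body (76 mm by 85 mm) begins 54 mm behind the grasp point. The pads swing forward as they close: fully open they stand 13 mm farther back than shut.
Start: joints at [1.03, 0.313, 1.498, -0, 1.331, -0.223], TCP at [0.164, 0.499, 0.242] pointing down, gripper open.
Joint ranges: [-2.94, 2.94], [-0.97, 2.17], [0.19, 2.56], [-1.23, 4.37], [0.02, 3.11], [-2.88, 2.88]. Speed limits (rad/s): [2.39, 2.39, 3.01, 3.14, 3.14, 3.14].

INTERFACE

Orientations are given as [roll, pitch, yaw] about the fixed x, y, z axes, in that order (R = Rz(yaw) Ry(pitch) Rx(roll)).
In Python, from cell import robot gives the robot as it stands.
- The arm moves only by the shell command python3 -m jog 'ROWS' [OPENING] [FORCE]. ROWS is text: rows parted by semicolons, each of 4 numbers parted by spaces: the shift along the tool's x, y, z in mm, then the turn about the tool's z in degrees. A call has 1 to 12 rows; each row shifts and turns the commanded pose from where the row before left it, along the tool's axes as they then stand; what a row does not reach is not made up. A row lasts 1/8 s, in which the tool goes at most 62.5 mm and 10.7 degrees, less where a joint would pass 70% of its speed; a pose out of reach is approached as far as the arm can. A call with a gripper value outside its range is refused whole. OPENING is the opening, from 0 (shut) to 1 (fully open), set as the call begins (- or left out, the last holds). The fingers move at their own pace and stop on an object; FORCE is the grip in N (left out, the last holds). Time passes only in rows, so rows that do not move let the fingers close. It gives the time, the measured TCP pose, the force and the opening at its end, in the units of the state.
- robot.get_obs(): the state, without advancing time (a new reading comes with each control period).
- robot.camera(name): name is "scene" or "top" or "wrist"; returns the picture (480x640x3 uint8, red, green, blue); there is no depth.
- robot.get_calibration(name): a dict with "K" (3x3 intrinsics, pixels), "position" and "rotation" of the camera in the world; the wrist camera has in their place "hand_eye" (4x4, takes a point from camera to tool coordinates, whose origin is the TCP and whose axes are the tool frame's). Camera axes: x right, y down, z forward; pixel columns grow to the right and rows downward; lengths in m; the calibration is good to about 2 mm. The wrist camera is an equidistant fisheye: a pixel r from the principal point sees the ray r / f radians off the axis. A picture is of the moment at which its call begins: read the wrist's pose just before it. get_calibration takes no time and is no camera call.
- robot.sign_off(): hands the job in, once; it reports no verdict.
The state is a dict: "time_s": time; "joints": joint angles; "joint_vel": joint speeds; "joint_torque": joint torques, N m; "position": TCP position; "tool_rot": TCP orientation; "wrist_force": force on the tool from outside, world axes, zero at the start; "moment": the same for the moment, N m; "opening": finger opening in m.
Only numpy, scipy, OpenCV 4.12 (cv2) and the standard library are available. Lean on these libraries where they do the work, as an engineer would, in place of code of your own. Each camera call takes 0.05 s, during which the arm holds its last target.

## Working session

There is one attempt and no reset: what is moved stays moved. The work goes in short steps, Python scripts to look and compute and a shell command to move; the robot and the scene stay as the last step left them, time stands still between calls to the robot, and variables do not carry over. Pictures are saved under pics/ and viewed, and the job is handed in when it is done.

```bash
ls; mkdir -p pics; python3 - <<'E'
from cell import robot
import cv2,numpy as np
np.set_printoptions(precision=4,suppress=True)
o=robot.get_obs();print(o)
for n in("scene","top","wrist"):
    cv2.imwrite(f"pics/a_{n}.png",robot.camera(n)[:,:,::-1]);print(n,robot.get_calibration(n))
E
```

```text
pics
{'time_s': 0.0, 'joints': array([ 1.0296,  0.3135,  1.4985,  0.    ,  1.331 , -0.2234]), 'joint_vel': array([-0.001 ,  0.0005, -0.001 , -0.002 ,  0.0008, -0.0011]), 'joint_torque': array([ -0.0007, -41.2263, -25.9739,  -0.0002,   0.0042,  -0.    ]), 'position': array([0.1639, 0.4985, 0.2417]), 'tool_rot': array([-3.1413,  0.0013,  1.2531]), 'wrist_force': array([0.4211, 1.1245, 0.526 ]), 'moment': array([ 0.0098,  0.0144, -0.0138]), 'opening': 0.08545546578708552}
scene {'K': array([[550.5664,   0.    , 329.8111],
       [  0.    , 550.5664, 232.7038],
       [  0.    ,   0.    ,   1.    ]]), 'position': array([-0.4918, -0.7247,  0.6473]), 'rotation': array([-2.0233,  0.0049, -0.9342])}
top {'K': array([[586.2008,   0.    , 324.3081],
       [  0.    , 586.2008, 242.8225],
       [  0.    ,   0.    ,   1.    ]]), 'position': array([0.3798, 0.0185, 1.2357]), 'rotation': array([-3.0607,  0.0037, -1.5818])}
wrist {'K': array([[371.6483,   0.    , 317.9915],
       [  0.    , 371.6483, 238.0543],
       [  0.    ,   0.    ,   1.    ]]), 'hand_eye': array([[ 1.    ,  0.001 ,  0.0006, -0.0001],
       [-0.0011,  0.9485,  0.3168, -0.0825],
       [-0.0003, -0.3168,  0.9485, -0.1314],
       [ 0.    ,  0.    ,  0.    ,  1.    ]])}
```

View pics/a_top.png

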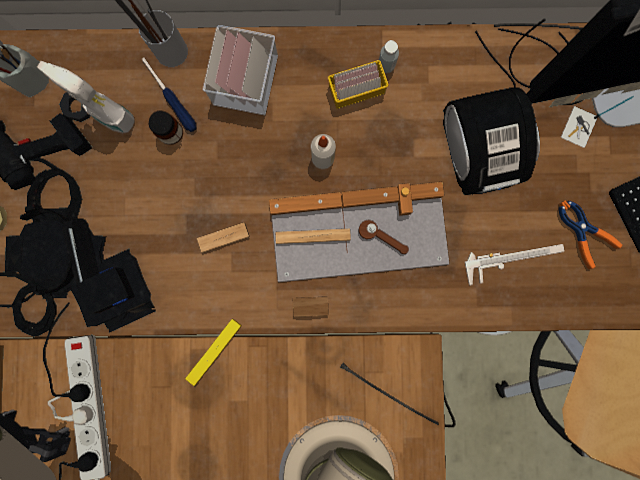

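View pics/a_scene.png

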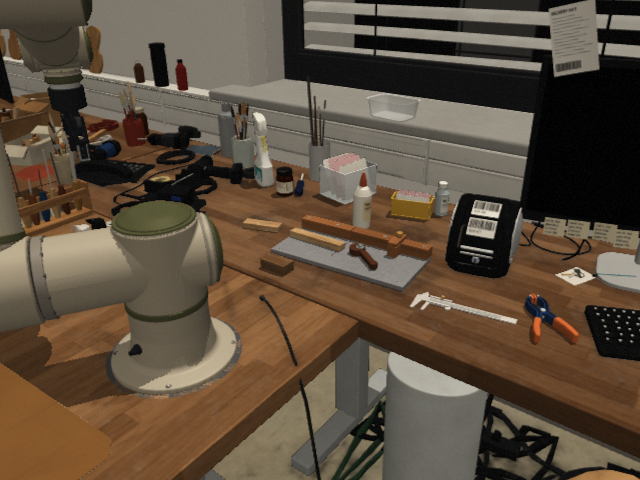

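View pics/a_wrist.png

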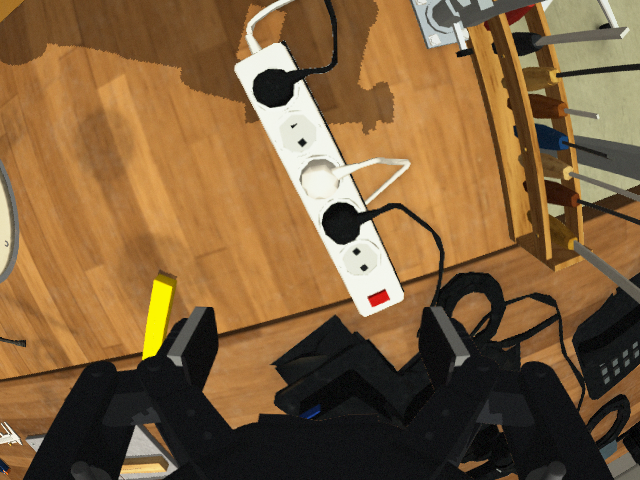

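The top view shows the jig at px (270–448, 183–282), the strip at about (275–350, 237), the lever from the pivot at (370, 229) to (405, 249), and the stop at (405, 197). I'll zoom in and measure.

```bash
cat > h.py <<'E'
import numpy as np,cv2
from scipy.spatial.transform import Rotation as R
def rot(r): return R.from_euler('xyz',r).as_matrix()
def cast(c,uv,z):
    uv=np.atleast_2d(uv).astype(float);K=np.array(c['K'])
    d=np.c_[(uv-K[:2,2])/K[0,0],np.ones(len(uv))]@rot(c['rotation']).T
    p=np.array(c['position']);return p+d*((z-p[2])/d[:,2])[:,None]
def wcast(c,obs,uv,z):
    uv=np.atleast_2d(uv).astype(float);K=np.array(c['K'])
    q=(uv-K[:2,2]);r=np.linalg.norm(q,axis=1)+1e-9;th=r/K[0,0]
    d=np.c_[q/r[:,None]*np.sin(th)[:,None],np.cos(th)]
    H=np.array(c['hand_eye']);T=rot(obs['tool_rot'])
    p=np.array(obs['position'])+T@H[:3,3];d=d@(T@H[:3,:3]).T
    return p+d*((z-p[2])/d[:,2])[:,None]
def wproj(c,obs,P):
    H=np.array(c['hand_eye']);T=rot(obs['tool_rot'])
    P=np.atleast_2d(P);q=((P-obs['position'])@T-H[:3,3])@H[:3,:3]
    n=np.hypot(q[:,0],q[:,1]);th=np.arctan2(n,q[:,2]);K=np.array(c['K'])
    return q[:,:2]/n[:,None]*th[:,None]*K[0,0]+K[:2,2]
E
python3 - <<'E'
import cv2
im=cv2.imread('pics/a_top.png')[175:290,262:458]
cv2.imwrite('pics/a_crop.png',cv2.resize(im,None,fx=4,fy=4,interpolation=cv2.INTER_CUBIC))
E
```

```text
(no output)
```

View pics/a_crop.png

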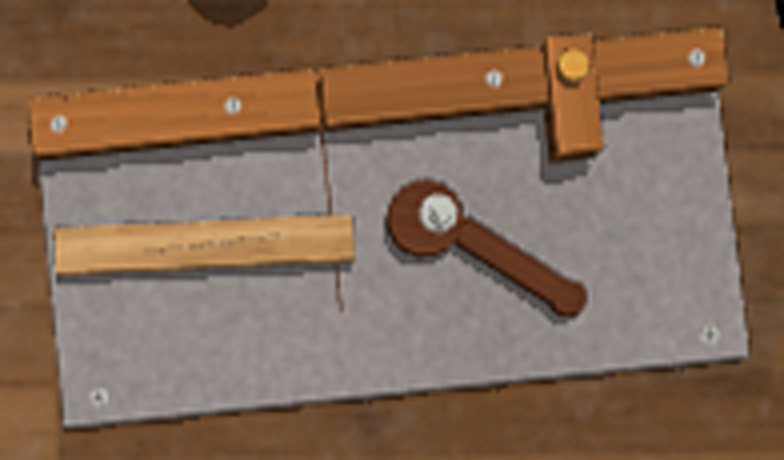

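Crop view: near board corners are at (66,427) and (747,357), the fence top near edge runs (38,157)–(727,87), the bolt is at (438,213), the lever end is at (569,298), and the strip corners are (55,229), (354,214), (354,262) and (56,274).

```bash
python3 - <<'E'
from h import *
from cell import robot
np.set_printoptions(precision=4,suppress=True)
c=robot.get_calibration('top')
f=lambda L,z:cast(c,(np.array(L)+.5)/4-.5+[262,175],z)
b=f([(66,427),(747,357)],.012);fe=f([(38,157),(727,87)],.040);fb=f([(30,100),(723,28)],.04)
print(b,fe,fb,np.linalg.norm(b[0]-b[1]),np.linalg.norm(fe[0]-fe[1]))
d=fe[0]-fe[1];d2=b[0]-b[1]
yaws=[np.arctan2(-q[0],q[1]) for q in(d,d2,fb[0]-fb[1])];print('yaw',np.degrees(yaws))
yaw=np.mean(yaws)
ex=np.array([np.cos(yaw),np.sin(yaw),0]);ey=np.array([-np.sin(yaw),np.cos(yaw),0])
o1=fe.mean(0)-.05*ex;o2=b.mean(0)+.09*ex;print('orig',o1,o2)
o=(o1+o2)/2;o[2]=0
J=lambda P:np.c_[(P-o)@ex,(P-o)@ey,P[:,2]]*1000
print('pivot',J(f([(438,213)],.038)))
print('lever end',J(f([(569,298)],.030)))
print('strip',J(f([(55,229),(354,214),(354,262),(56,274)],.030)))
print('stop',J(f([(554,157),(603,150)],.043)))
T=rot([0,0,yaw]);print(o,np.degrees(yaw))
E
```

```text
[[ 0.3994  0.119   0.012 ]
 [ 0.432  -0.2365  0.012 ]] [[ 0.5376  0.1305  0.04  ]
 [ 0.5698 -0.2243  0.04  ]] [[ 0.5672  0.1345  0.04  ]
 [ 0.6006 -0.223   0.04  ]] 0.3569938787430848 0.35620396574066787
yaw [5.1891 5.2265 5.3273]
orig [ 0.5039 -0.0515  0.04  ] [ 0.5053 -0.0505  0.012 ]
pivot [[ -0.2406 -23.7332  38.    ]]
lever end [[-50.1537 -86.7529  30.    ]]
strip [[ 12.6209 173.3168  30.    ]
 [  4.4904  18.8001  30.    ]
 [-20.2695  21.4378  30.    ]
 [-10.6584 175.036   30.    ]]
stop [[  21.8261  -85.5111   43.    ]
 [  22.8343 -110.8723   43.    ]]
[ 0.5046 -0.051   0.    ] 5.247607858784145
```

```bash
cat >> h.py <<'E'
O=np.array([.5046,-.0510,0]);YAW=np.radians(5.25)
RJ=rot([0,0,YAW])
def j2w(p): return O+RJ@(np.array(p)/1000)
def w2j(P): return (np.atleast_2d(P)-O)@RJ*1000
def delta(obs,pj,yawdeg=None):
    "shift in tool axes (mm) to reach jig point; and tool-yaw error, jig-aligned tool x=+jig y"
    T=rot(obs['tool_rot']);d=T.T@(j2w(pj)-obs['position'])*1000
    dy=np.degrees((YAW+np.pi/2)-obs['tool_rot'][2])
    return d,-dy
def st(obs):
    d,t=delta(obs,[0,0,0]);print('t %.2f'%obs['time_s'],'jig',w2j(obs['position'])[0].round(1),'turn_to_align',round(t,2),'F',obs['wrist_force'].round(1),'M',obs['moment'].round(2),'open',round(obs['opening'],4))
E
python3 - <<'E'
from h import *
from cell import robot
o=robot.get_obs();st(o);print(delta(o,[-50,97,120]))
print('bottle',w2j(cast(robot.get_calibration('top'),[(322,165)],0.02)))
E
```

```text
t 0.15 jig [-288.9  578.4  241.9] turn_to_align -23.46 F [ 0.1  0.  -0.1] M [-0.   -0.02  0.  ] open 0.0852
(array([-346.42430197,  410.82245048,  122.13288195]), np.float64(-23.456417542678004))
bottle [[144.34755896  62.99761874  20.        ]]
```

```bash
python3 -m jog '-38 45 0 0;-38 45 0 0;-38 45 0 0;-38 45 0 0;-38 45 0 0;-38 45 10 0;-38 45 20 0;-40 48 20 0;-40 48 20 0;0 0 16 -8;0 0 18 -8;0 0 18 -7.5' 1; python3 - <<'E'
from h import *
from cell import robot
o=robot.get_obs();st(o);print(delta(o,[-50,97,120]))
cv2.imwrite('pics/b.png',robot.camera('wrist')[:,:,::-1])
E
```

```text
time_s: 1.65
position: [0.4431, 0.0465, 0.1215]
tool_rot: [-3.141, -0.0, 1.667]
wrist_force: [0.1, -0.4, -0.3]
opening: 0.0853
t 1.65 jig [-52.3 102.7 121.5] turn_to_align 0.27 F [ 0.1 -0.4 -0.3] M [-0.02 -0.   -0.04] open 0.0853
(array([-5.69383625,  2.25181746,  1.46744308]), np.float64(0.2684843150194444))
```

View pics/b.png

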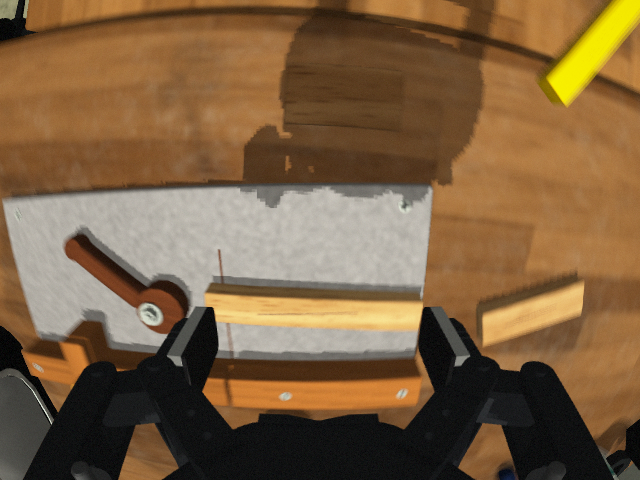

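The wrist view (down = fence side, left = jig −y) shows the strip's top face at about (207,292), (422,300), (421,330) and (210,319). I'll cross-check these against the top view.

```bash
python3 - <<'E'
from h import *
from cell import robot
o=robot.get_obs();c=robot.get_calibration('wrist')
print('strip',w2j(wcast(c,o,[(207,292),(422,300),(421,330),(210,319)],.03)).round(1))
print('bolt',w2j(wcast(c,o,[(150,313)],.038)).round(1),'fence edge',w2j(wcast(c,o,[(415,360)],.04)).round(1),'board corners',w2j(wcast(c,o,[(5,199),(433,186)],.012)).round(1))
print('lever end',w2j(wcast(c,o,[(76,246)],.03)).round(1))
E
```

```text
strip [[-22.6  27.8  30. ]
 [-18.  175.6  30. ]
 [  6.6 178.3  30. ]
 [ -1.1  27.5  30. ]]
bolt [[ -7.7 -15.3  38. ]] fence edge [[ 26.1 174.1  40. ]] board corners [[ -89.2 -167.6   12. ]
 [ -94.1  180.5   12. ]]
lever end [[-54.3 -75.3  30. ]]
```

The two views agree to within 5–8 mm. The arm was still settling for the wrist picture, so I trust the top view. Next I descend beside the strip and probe the board for the open-tip height.

```bash
python3 -m jog '-3 2 15 0.3;-3 0 20 0;0 0 20 0;0 0 16 0;0 0 10 0;0 0 0 0' 1; python3 -c "
from h import *
from cell import robot
o=robot.get_obs();st(o)
cv2.imwrite('pics/c.png',robot.camera('wrist')[:,:,::-1])"
```

```text
time_s: 2.45
position: [0.4456, 0.0409, 0.041]
tool_rot: [-3.141, -0.0, 1.657]
wrist_force: [1.0, 0.2, 0.1]
opening: 0.0854
t 2.45 jig [-50.3  96.9  41. ] turn_to_align -0.3 F [1.  0.2 0.1] M [-0.04 -0.08  0.05] open 0.0854
```

View pics/c.png

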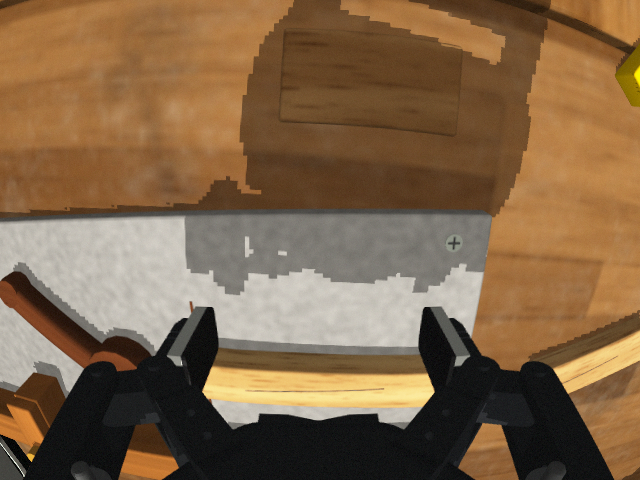

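The fingertips sit in front of the strip's near edge (row ~350), over free board. Probing down.

```bash
for i in 1; do python3 -m jog '0 0 4 0;0 0 4 0;0 0 3 0;0 0 0 0'; python3 -m jog '0 0 3 0;0 0 2 0;0 0 0 0';  done; python3 -c "
from h import *
from cell import robot
o=robot.get_obs();st(o)"
```

```text
time_s: 3.0
position: [0.4456, 0.0409, 0.03]
tool_rot: [-3.141, -0.0, 1.658]
wrist_force: [0.3, 0.5, 0.4]
opening: 0.0853
time_s: 3.38
position: [0.4457, 0.0409, 0.025]
tool_rot: [-3.141, -0.0, 1.658]
wrist_force: [-0.8, -0.3, 0.4]
opening: 0.085
t 3.38 jig [-50.3  96.9  25. ] turn_to_align -0.26 F [-0.8 -0.3  0.4] M [-0.04 -0.01 -0.05] open 0.085
```

```bash
python3 -m jog '0 0 2 0;0 0 1 0;0 0 0 0'; python3 -m jog '0 0 2 0;0 0 0 0'; python3 -m jog '0 0 2 0;0 0 0 0'; python3 -c "
from h import *
from cell import robot
o=robot.get_obs();st(o)"
```

```text
time_s: 3.75
position: [0.4457, 0.0408, 0.0221]
tool_rot: [-3.141, -0.0, 1.658]
wrist_force: [-0.7, -0.4, -0.4]
opening: 0.0855
time_s: 4.0
position: [0.4457, 0.0409, 0.0201]
tool_rot: [-3.141, -0.0, 1.658]
wrist_force: [-0.5, -0.1, 1.1]
opening: 0.0855
time_s: 4.25
position: [0.4457, 0.0409, 0.018]
tool_rot: [-3.141, -0.0, 1.658]
wrist_force: [-0.5, 0.0, -0.4]
opening: 0.0854
t 4.25 jig [-50.3  96.9  18. ] turn_to_align -0.26 F [-0.5  0.  -0.4] M [-0.01  0.01 -0.01] open 0.0854
```

The open tips stand about 2 mm behind the TCP, so at TCP z=15 they are at about 17. Pushing the strip toward the fence with both tips.

```bash
python3 -m jog '0 4 3 -0.3;0 6 0 0;0 6 0 0;0 4 0 0;0 4 0 0;0 4 0 0;0 4 0 0;0 4 0 0;0 4 0 0;0 4 0 0;0 4 0 0;0 0 0 0'; python3 -c "
from h import *
from cell import robot
o=robot.get_obs();st(o)
cv2.imwrite('pics/d.png',robot.camera('wrist')[:,:,::-1])"
```

```text
time_s: 5.75
position: [0.4938, 0.0452, 0.0152]
tool_rot: [3.141, 0.0, 1.663]
wrist_force: [0.2, 0.7, 0.2]
opening: 0.0852
t 5.75 jig [-1.9 96.8 15.2] turn_to_align 0.04 F [0.2 0.7 0.2] M [-0.03  0.    0.03] open 0.0852
```

View pics/d.png

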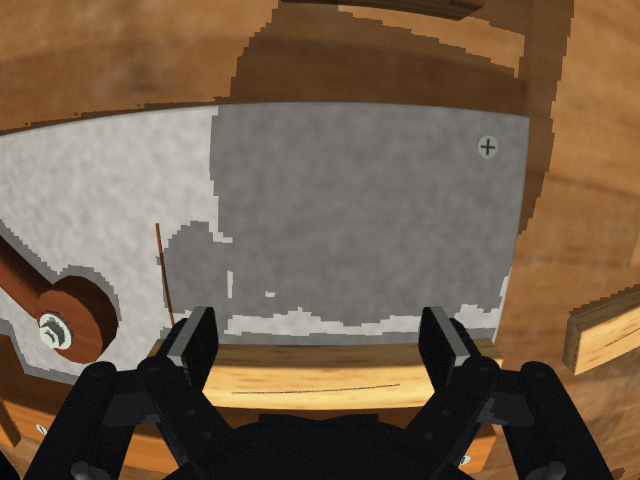

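The strip now lies parallel to the two tips (near edge at row ~342 across). I'll continue slowly for the remaining ~17 mm.

```bash
python3 -m jog '0 4 0 0;0 4 0 0;0 3 0 0;0 2 0 0;0 1 0 0;0 0 0 0'; python3 -m jog '0 1 0 0;0 1 0 0;0 0 0 0';python3 -m jog '0 1 0 0;0 0 0 0'; python3 -m jog '0 1 0 0;0 0 0 0';python3 -c "
from h import *
from cell import robot
o=robot.get_obs();st(o)"
```

```text
time_s: 6.55
position: [0.5075, 0.0465, 0.0152]
tool_rot: [3.142, 0.0, 1.663]
wrist_force: [0.1, -0.7, 0.5]
opening: 0.0858
time_s: 6.92
position: [0.5096, 0.0467, 0.0152]
tool_rot: [3.141, 0.0, 1.663]
wrist_force: [0.3, 0.0, 0.1]
opening: 0.0853
time_s: 7.18
position: [0.5102, 0.0468, 0.0151]
tool_rot: [-3.141, -0.0, 1.663]
wrist_force: [-2.9, 0.1, 0.9]
opening: 0.0853
time_s: 7.42
position: [0.5103, 0.0469, 0.015]
tool_rot: [-3.138, -0.0, 1.663]
wrist_force: [-7.4, -1.2, 4.7]
opening: 0.0852
t 7.42 jig [14.6 96.9 15. ] turn_to_align 0.03 F [-7.4 -1.2  4.7] M [-0.49  1.13 -0.29] open 0.0852
```

Fence contact is at TCP x=14.6 (15 expected), at 7 N. Next I check how much room there is beyond the +y end near the offcut.

```bash
python3 -m jog '0 -5 0 0;0 -6 0 0;0 -2 -10 0;0 0 -20 0;0 0 -30 0' -;python3 -c "
from h import *
from cell import robot
o=robot.get_obs();st(o)
im=robot.camera('top')
cv2.imwrite('pics/e.png',cv2.resize(im[165:290,190:440,::-1],None,fx=3.2,fy=3.2,interpolation=cv2.INTER_CUBIC))
c=robot.get_calibration('top')
print(w2j(cast(c,[(246,222),(249,238),(197,238),(201,252)],.016)).round(0))
print(delta(o,[36,200,75]))"
```

```text
time_s: 8.05
position: [0.4983, 0.0457, 0.0761]
tool_rot: [-3.141, -0.0, 1.663]
wrist_force: [-0.2, -0.4, 0.4]
opening: 0.0854
t 8.05 jig [ 2.6 96.9 76.1] turn_to_align 0.04 F [-0.2 -0.4  0.4] M [ 0.04 -0.02  0.04] open 0.0854
[[ 41. 234.  16.]
 [  7. 230.  16.]
 [ 18. 339.  16.]
 [-12. 333.  16.]]
(array([103.09810031,  33.4820459 ,   1.10678974]), np.float64(0.03934589649179365))
```

View pics/e.png

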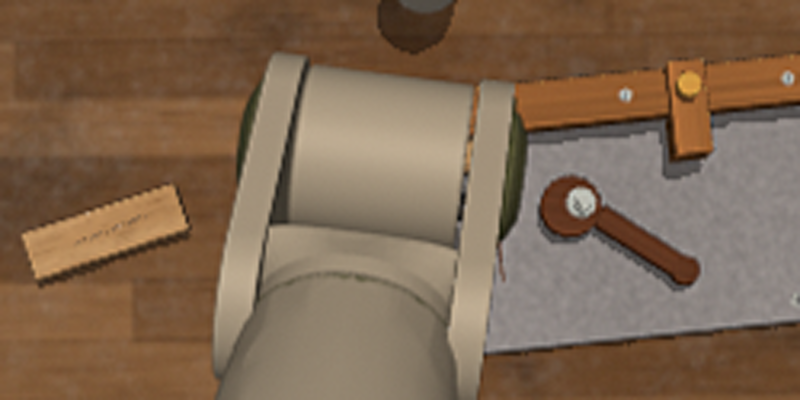

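The offcut starts at y≈230. A closed finger at y=200 spans about 185–215, so it fits. Moving there, closed.

```bash
python3 -m jog '17 5 0 0;17 6 0 0;17 6 0 0;17 6 0 0;17 6 0 0;18 4 0 0;0 0 0 0;0 0 0 0;0 0 0 0' 0 20;python3 -c "
from h import *
from cell import robot
o=robot.get_obs();st(o)
cv2.imwrite('pics/f.png',robot.camera('wrist')[:,:,::-1])
print(delta(o,[36,200,28]))"
```

```text
time_s: 9.22
position: [0.5219, 0.1508, 0.0752]
tool_rot: [-3.142, 0.0, 1.662]
wrist_force: [-0.5, -0.3, 0.2]
opening: 0.0003
t 9.22 jig [ 35.7 199.3  75.2] turn_to_align -0.0 F [-0.5 -0.3  0.2] M [-0.   -0.02  0.01] open 0.0003
(array([ 0.67086341,  0.31735308, 47.2140249 ]), np.float64(-0.003205159808192554))
```

View pics/f.png

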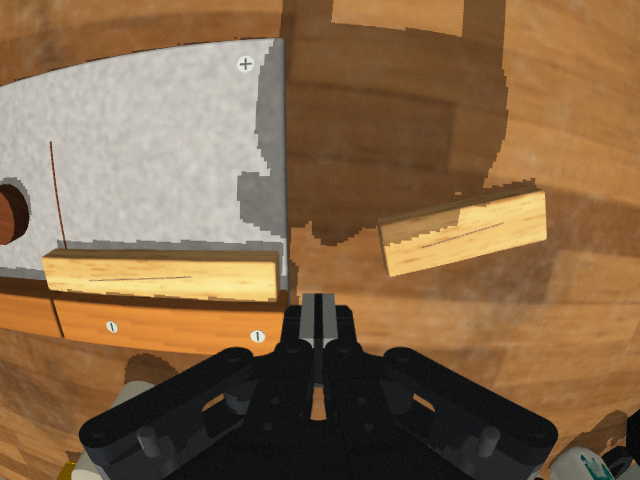

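The hand is closed at y=199. The strip's +y end is at px (278, 275), and the strip lies along the fence with its end clear of the fingers. Descend, then push along the fence.

```bash
python3 -m jog '0 1 16 0;0 0 16 0;0 0 15 0;0 0 0 0';python3 -m jog '-4 0 0 0;-4 0 0 0;-3 0 0 0;-3 0 0 0;-3 0 0 0;-3 0 0 0;-3 0 0 0;-3 0 0 0;-4 0 0 0;-4 0 0 0;-4 0 0 0;-4 0 0 0';python3 -c "
from h import *
from cell import robot
o=robot.get_obs();st(o)
cv2.imwrite('pics/g.png',robot.camera('wrist')[:,:,::-1])"
```

```text
time_s: 9.78
position: [0.5221, 0.1513, 0.0266]
tool_rot: [-3.139, -0.0, 1.663]
wrist_force: [-0.0, 0.3, 0.6]
opening: -0.0005
time_s: 11.28
position: [0.5268, 0.1093, 0.0282]
tool_rot: [-3.142, -0.0, 1.663]
wrist_force: [0.0, -0.4, 1.1]
opening: 0.0001
t 11.28 jig [ 36.8 157.6  28.2] turn_to_align 0.04 F [ 0.  -0.4  1.1] M [ 0.1   0.04 -0.05] open 0.0001
```

View pics/g.png

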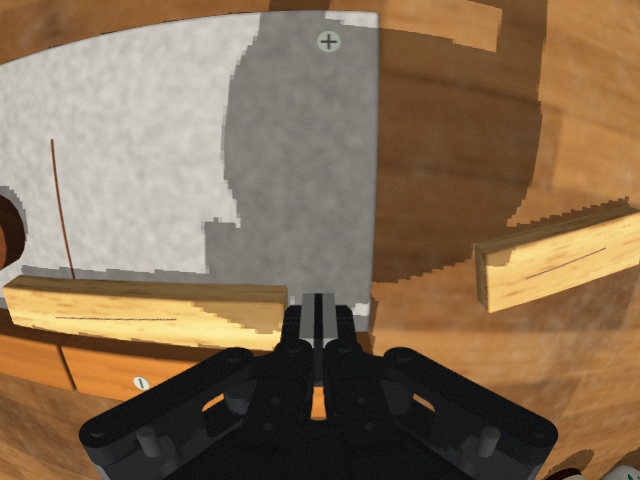

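The finger is on the strip's end (px ~290, 315), and the strip has slid past the kerf and stayed along the fence. Continuing.

```bash
python3 -m jog '-4 0 0 0;-4 0 0 0;-4 0 0 0;-4 0 0 0;-4 0 0 0;-4 0 0 0;-4 0 0 0;-4 0 0 0;-4 0 0 0;-4 0 0 0;-4 0 0 0;-4 0 0 0';python3 -m jog '-4 0 0 0;-4 0 0 0;-3 0 0 0;-3 0 0 0;0 0 0 0';python3 -c "
from h import *
from cell import robot
o=robot.get_obs();st(o)
cv2.imwrite('pics/i.png',robot.camera('wrist')[:,:,::-1])"
```

```text
time_s: 12.82
position: [0.5312, 0.0615, 0.0282]
tool_rot: [-3.142, -0.0, 1.663]
wrist_force: [-0.6, 0.8, -0.9]
opening: -0.0001
time_s: 13.45
position: [0.5325, 0.0476, 0.0282]
tool_rot: [3.141, 0.0, 1.663]
wrist_force: [-0.3, 0.7, 1.0]
opening: 0.0001
t 13.45 jig [36.9 95.7 28.2] turn_to_align 0.03 F [-0.3  0.7  1. ] M [ 0.02  0.09 -0.03] open 0.0001
```

View pics/i.png

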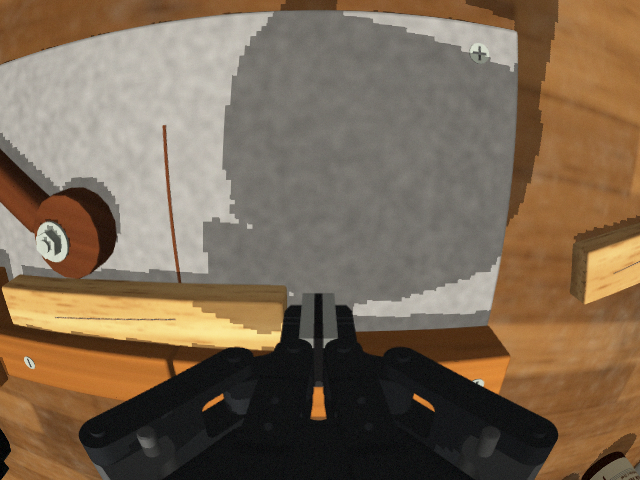

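The strip is still flush along the fence, nearing the stop at the left image edge. Small steps now.

```bash
python3 -m jog '-2 0 0 0;-2 0 0 0;-2 0 0 0;-2 0 0 0;0 0 0 0';python3 -m jog '-1 0 0 0;-1 0 0 0;0 0 0 0';python3 -m jog '-1 0 0 0;-1 0 0 0;0 0 0 0';python3 -c "
from h import *
from cell import robot
o=robot.get_obs();st(o)"
```

```text
time_s: 14.12
position: [0.5333, 0.0397, 0.0282]
tool_rot: [3.142, 0.0, 1.663]
wrist_force: [-1.0, -0.1, 0.2]
opening: 0.0005
time_s: 14.5
position: [0.5334, 0.0378, 0.0282]
tool_rot: [-3.142, 0.0, 1.663]
wrist_force: [-0.5, 0.3, 0.9]
opening: -0.0001
time_s: 14.88
position: [0.5336, 0.0359, 0.0282]
tool_rot: [-3.142, -0.0, 1.663]
wrist_force: [0.5, 0.6, 0.1]
opening: 0.0001
t 14.88 jig [36.8 83.9 28.2] turn_to_align 0.04 F [0.5 0.6 0.1] M [0.14 0.04 0.04] open 0.0001
```

```bash
python3 -m jog '-1 0 0 0;-1 0 0 0;0 0 0 0';python3 -m jog '-1 0 0 0;0 0 0 0';python3 -m jog '-1 0 0 0;0 0 0 0';python3 -c "
from h import *
from cell import robot
o=robot.get_obs();st(o)"
```

```text
time_s: 15.25
position: [0.5334, 0.0355, 0.0281]
tool_rot: [-3.141, -0.003, 1.663]
wrist_force: [0.6, 11.2, 1.2]
opening: -0.0001
time_s: 15.5
position: [0.5334, 0.0353, 0.0282]
tool_rot: [-3.141, -0.004, 1.663]
wrist_force: [-1.2, 18.0, 2.4]
opening: 0.0002
time_s: 15.75
position: [0.5333, 0.0351, 0.0282]
tool_rot: [-3.141, -0.005, 1.663]
wrist_force: [0.4, 23.1, 3.6]
opening: 0.0
t 15.75 jig [36.5 83.2 28.2] turn_to_align 0.02 F [ 0.4 23.1  3.6] M [3.6  0.08 0.  ] open 0.0
```

The strip stopped at TCP y=83.3 with force rising, so it is on the stop. Back off, lift and look.

```bash
python3 -m jog '4 0 0 0;6 0 0 0;4 0 0 0;0 0 -25 0;-10 -20 -40 0;-25 -25 -25 0;-25 -25 -15 0;-25 -10 0 0;-20 0 0 0;0 0 0 0;0 0 0 0';python3 -c "
from h import *
from cell import robot
o=robot.get_obs();st(o)
cv2.imwrite('pics/k.png',robot.camera('wrist')[:,:,::-1])"
```

```text
time_s: 17.12
position: [0.4626, -0.0656, 0.1331]
tool_rot: [-3.141, -0.0, 1.663]
wrist_force: [-0.7, 0.4, 0.8]
opening: 0.0002
t 17.12 jig [-43.2 -10.7 133.1] turn_to_align 0.05 F [-0.7  0.4  0.8] M [0.03 0.01 0.05] open 0.0002
```

View pics/k.png

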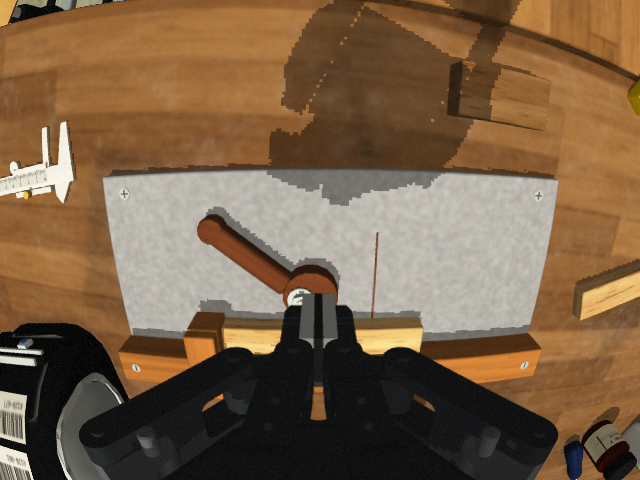

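The strip (px 223–422, rows ~318–353) runs from the stop at (223,318) along the fence, and the lever end is at (210,230). Zooming in for flushness.

```bash
python3 - <<'E'
import cv2
im=cv2.imread('pics/k.png')
a=im[295:375,170:310];b=im[295:375,335:475]
import numpy as np
cv2.imwrite('pics/k2.png',cv2.resize(np.vstack([a,b]),None,fx=4.5,fy=3.7,interpolation=cv2.INTER_CUBIC))
E
```

```text
(no output)
```

View pics/k2.png

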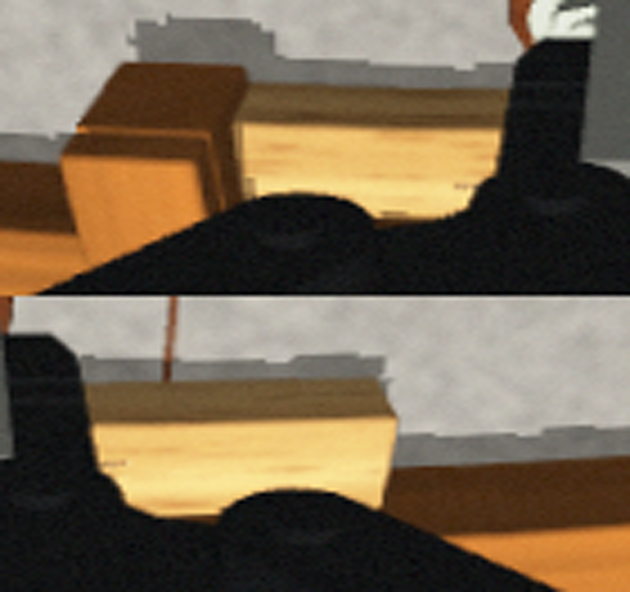

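```bash
python3 -c "
from h import *
from cell import robot
o=robot.get_obs();c=robot.get_calibration('wrist')
print(w2j(wcast(c,o,[(224.4,328.2),(422.8,327.7)],.03)).round(1))
print(w2j(wcast(c,o,[(127,344.5),(530,340)],.04)).round(1), 'lever',w2j(wcast(c,o,[(210,230)],.03)).round(1))
print(w2j(wcast(c,o,[(104,177),(557,180)],.012)).round(1))
# lever path
for q in (.24,.5,.8,1.1,1.3,1.5,1.6,1.66):
  a=np.radians(245)-q; r=70
  p=np.array([0,-25])+r*np.array([np.cos(a),np.sin(a)]); n=np.array([-np.sin(a),np.cos(a)])
  print(q,np.degrees(a).round(1),p.round(1),'contact',(p+8*n).round(1))
print(delta(o,[-22,-105,70]))
"
```

```text
[[ 24.9 -80.8  30. ]
 [ 24.7  70.   30. ]]
[[  40.6 -164.5   40. ]
 [  37.9  165.4   40. ]] lever [[-52.8 -83.5  30. ]]
[[ -90.3 -174.5   12. ]
 [ -90.3  179.9   12. ]]
0.24 231.2 [-43.8 -79.6] contact [-37.6 -84.6]
0.5 216.4 [-56.4 -66.5] contact [-51.6 -72.9]
0.8 199.2 [-66.1 -48. ] contact [-63.5 -55.5]
1.1 182.0 [-70.  -27.4] contact [-69.7 -35.4]
1.3 170.5 [-69.  -13.5] contact [-70.4 -21.4]
1.5 159.1 [-65.4   0. ] contact [-68.2  -7.4]
1.6 153.3 [-62.6   6.4] contact [-66.1  -0.7]
1.66 149.9 [-60.6  10.1] contact [-64.6   3.2]
(array([-94.54517266,  21.02266066,  63.05986393]), np.float64(0.07736234940555611))
```

The strip is home: near edge parallel to the fence (x 24.9 / 24.7), end at y=70.0 (expected 70). Now the lever (q≈0.24). I turn the tool 20° so the pad's corner leads, and drop in behind the flank.

```bash
python3 -m jog '-16 3 4 0;-20 4 8 0;-20 4 15 0;-20 4 15 0;-20 4 15 0;0 0 10 7;0 0 10 7;0 0 0 6;0 0 0 0' ;cat > lv.py <<'E'
from h import *
from cell import robot
o=robot.get_obs();st(o)
T=rot(o['tool_rot']);TJ=RJ.T@T
P=w2j(o['position'])[0]
def tcp(q,r=70,clear=0):
    a=np.radians(245)-q
    n=np.array([-np.sin(a),np.cos(a)])
    cs=[TJ[:2,:2]@np.array([sx*13.4,sy*11]) for sx in(1,-1) for sy in(1,-1)]
    c=min(cs,key=lambda v:v@n)   # corner deepest towards lever
    return np.array([0,-25])+r*np.array([np.cos(a),np.sin(a)])+(8+clear)*n-c
def tool(v): return TJ[:2,:2].T@v
prev=P[:2]
for q,cl in ((.24,12),(.24,2),(.35,0),(.5,0),(.65,0),(.8,0),(.95,0),(1.1,0),(1.2,0),(1.3,0),(1.4,0)):
    t=tcp(q,clear=cl);print(q,'tcp',t.round(1),'step',tool(t-prev).round(1));prev=t
E
python3 lv.py
```

```text
time_s: 18.3
position: [0.4904, -0.1608, 0.0555]
tool_rot: [-3.141, -0.0, 1.314]
wrist_force: [-0.3, -0.2, 0.3]
opening: 0.0001
t 18.30 jig [ -24.1 -108.1   55.5] turn_to_align -19.94 F [-0.3 -0.2  0.3] M [ 0.01 -0.02  0.02] open 0.0001
0.24 tcp [ -22.4 -108.5] step [0.2 1.7]
0.24 tcp [ -30.2 -102.2] step [ 3.2 -9.5]
0.35 tcp [-38.1 -96.5] step [ 2.7 -9.4]
0.5 tcp [-45.9 -89.3] step [ 4.1 -9.7]
0.65 tcp [-52.4 -81. ] step [ 5.5 -9. ]
0.8 tcp [-57.7 -71.9] step [ 6.8 -8.1]
0.95 tcp [-61.6 -62.1] step [ 7.9 -7. ]
1.1 tcp [-63.9 -51.8] step [ 8.9 -5.7]
1.2 tcp [-64.6 -44.7] step [ 6.4 -3. ]
1.3 tcp [-64.6 -37.7] step [ 6.6 -2.4]
1.4 tcp [-63.9 -30.7] step [ 6.8 -1.7]
```

```bash
python3 -m jog '0 0 14 0;0 0 13 0;0 0 0 0;1.7 -4 0 0;1.7 -4 0 0;1.5 -5 0 0;1.5 -5 0 0;2 -5 0 0;2 -5 0 0;0 0 0 0'; python3 -c "
from h import *
from cell import robot
o=robot.get_obs();st(o)
cv2.imwrite('pics/l.png',robot.camera('wrist')[:,:,::-1])"
```

```text
time_s: 19.55
position: [0.4657, -0.1424, 0.0292]
tool_rot: [-3.141, -0.0, 1.314]
wrist_force: [0.0, 0.5, -0.0]
opening: 0.0001
t 19.55 jig [-47.1 -87.4  29.2] turn_to_align -19.95 F [ 0.   0.5 -0. ] M [-0.05  0.01 -0.04] open 0.0001
```

View pics/l.png

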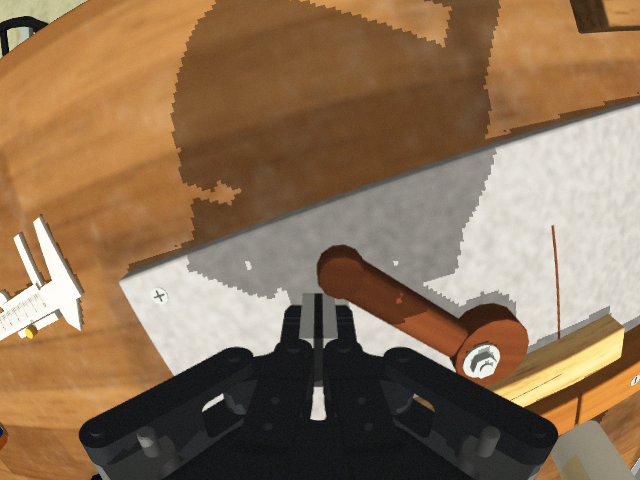

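The pad corner bears on the lever flank near its end (px ~330, 290). Continuing along the arc.

```bash
python3 -m jog '2.7 -4.5 1 0;2.7 -4.5 0 0;3.4 -4 0 0;3.4 -4 0 0;4 -3.5 0 0;4 -3.5 0 0;4.5 -2.8 0 0;4.5 -2.8 0 0;0 0 0 0'; python3 -c "
from h import *
from cell import robot
o=robot.get_obs();st(o)
c=robot.get_calibration('wrist')
cv2.imwrite('pics/m.png',robot.camera('wrist')[:,:,::-1])"; python3 lv.py
```

```text
time_s: 20.72
position: [0.4447, -0.1065, 0.0282]
tool_rot: [-3.141, -0.0, 1.314]
wrist_force: [0.2, 0.2, -0.7]
opening: -0.0001
t 20.73 jig [-64.8 -49.8  28.2] turn_to_align -19.94 F [ 0.2  0.2 -0.7] M [-0.03  0.03 -0.02] open -0.0001
t 20.77 jig [-64.6 -50.   28.2] turn_to_align -19.95 F [ 0.1 -0.   0. ] M [ 0.02 -0.03  0.03] open -0.0001
0.24 tcp [ -22.5 -108.5] step [-40.6  59.6]
0.24 tcp [ -30.2 -102.2] step [ 3.2 -9.5]
0.35 tcp [-38.1 -96.5] step [ 2.7 -9.4]
0.5 tcp [-45.9 -89.3] step [ 4.1 -9.7]
0.65 tcp [-52.5 -81. ] step [ 5.5 -9. ]
0.8 tcp [-57.7 -71.9] step [ 6.8 -8.1]
0.95 tcp [-61.6 -62.1] step [ 7.9 -7. ]
1.1 tcp [-63.9 -51.8] step [ 8.9 -5.7]
1.2 tcp [-64.6 -44.7] step [ 6.4 -3. ]
1.3 tcp [-64.6 -37.7] step [ 6.6 -2.4]
1.4 tcp [-63.9 -30.7] step [ 6.8 -1.7]
```

View pics/m.png

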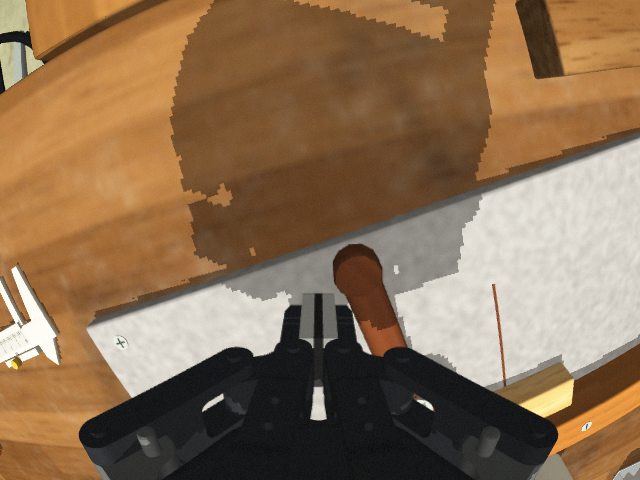

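The lever is at about q≈1.1, pointing nearly at −x. Next stage with force checks.

```bash
python3 -m jog '3.2 -1.3 0 0;3.2 -1.2 0 0;3.2 -1 0 0;3.2 -1 0 0;0 0 0 0'; python3 -m jog '3.2 -0.6 0 0;3.2 -0.5 0 0;0 0 0 0';python3 -m jog '3 0 0 0;0 0 0 0';python3 lv.py|head -1;python3 -m jog '3 0 0 0;0 0 0 0';python3 lv.py|head -1
```

```text
time_s: 21.4
position: [0.4437, -0.0931, 0.0282]
tool_rot: [-3.141, -0.0, 1.314]
wrist_force: [-1.1, -0.1, -0.9]
opening: -0.0003
time_s: 21.78
position: [0.4441, -0.0868, 0.0281]
tool_rot: [-3.141, 0.0, 1.314]
wrist_force: [-1.6, -1.4, 0.5]
opening: -0.0004
time_s: 22.02
position: [0.4444, -0.0842, 0.028]
tool_rot: [-3.14, 0.001, 1.315]
wrist_force: [-5.1, -5.0, 0.6]
opening: 0.0003
t 22.02 jig [-62.9 -27.6  28. ] turn_to_align -19.92 F [-5.1 -5.   0.6] M [-0.85  0.77  0.09] open 0.0003
time_s: 22.28
position: [0.4446, -0.0815, 0.0279]
tool_rot: [-3.139, 0.001, 1.315]
wrist_force: [-9.1, -8.0, 2.4]
opening: 0.0
t 22.27 jig [-62.5 -24.9  27.9] turn_to_align -19.91 F [-9.1 -8.   2.4] M [-1.34  1.49  0.09] open 0.0
```

Forces are rising, but with more −x than a pure flank normal would give. Checking the contact.

```bash
python3 -c "
from h import *
from cell import robot
cv2.imwrite('pics/n.png',robot.camera('wrist')[:,:,::-1])
cv2.imwrite('pics/n2.png',cv2.resize(robot.camera('top')[170:290,262:458,::-1],None,fx=4,fy=4,interpolation=cv2.INTER_CUBIC))"
```

```text
(no output)
```

View pics/n.png

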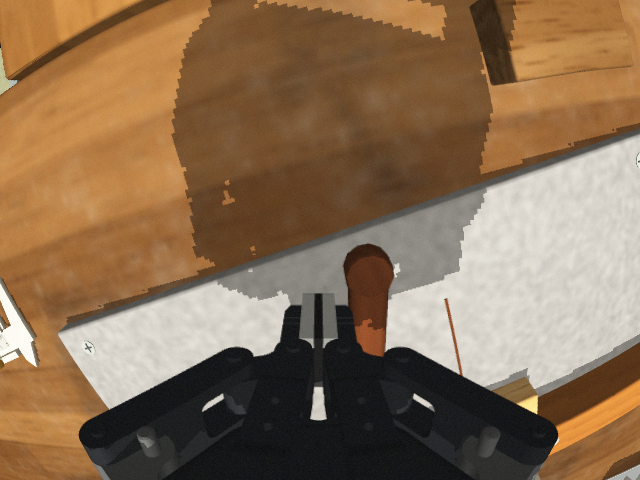

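View pics/n2.png

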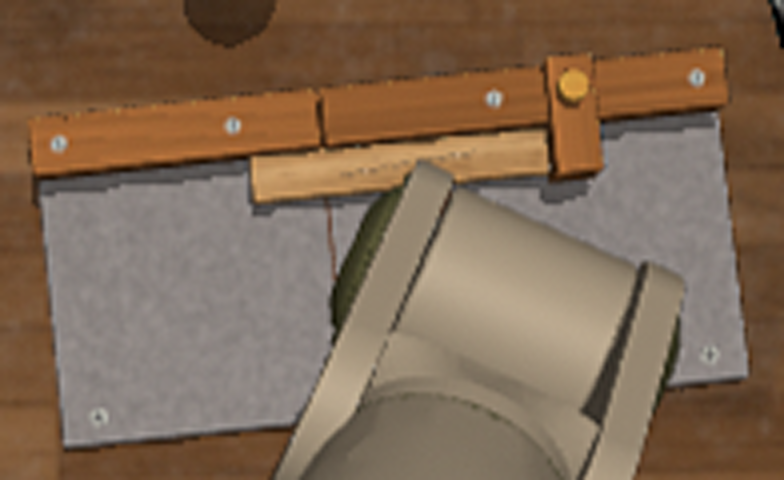

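The pad is flat on the flank near the lever end, and the top view shows the strip still on stop and fence. The geometry gives q≈1.48. The sideways force is friction from not orbiting with the lever, so I'll move on an orbit, turning with it.

```bash
python3 -m jog '1.9 -0.8 0 1.8;0 0 0 0';python3 -m jog '1.9 -0.8 0 1.8;0 0 0 0';python3 -m jog '1.9 -0.7 0 1.8;0 0 0 0';python3 lv.py|head -1
```

```text
time_s: 22.62
position: [0.4444, -0.08, 0.028]
tool_rot: [-3.139, 0.002, 1.283]
wrist_force: [-9.8, -11.3, 2.4]
opening: 0.0002
time_s: 22.88
position: [0.4441, -0.0783, 0.028]
tool_rot: [-3.139, 0.003, 1.252]
wrist_force: [-11.0, -14.8, 0.7]
opening: -0.0003
time_s: 23.12
position: [0.4439, -0.0764, 0.028]
tool_rot: [-3.139, 0.003, 1.221]
wrist_force: [-12.5, -17.3, 1.2]
opening: 0.0003
t 23.12 jig [-62.8 -19.8  28. ] turn_to_align -25.3 F [-12.5 -17.3   1.2] M [-2.71  1.96  0.13] open 0.0003
```

```bash
python3 -m jog '1.9 -0.8 0 1.8;0 0 0 0';python3 -m jog '1.9 -0.8 0 1.8;0 0 0 0';python3 lv.py|head -1;python3 -m jog '1.9 -0.7 0 1.2;0 0 0 0';python3 lv.py|head -1
```

```text
time_s: 23.38
position: [0.4438, -0.0744, 0.028]
tool_rot: [-3.139, 0.003, 1.189]
wrist_force: [-12.1, -16.0, 1.8]
opening: 0.0001
time_s: 23.62
position: [0.4438, -0.0722, 0.028]
tool_rot: [-3.139, 0.003, 1.158]
wrist_force: [-11.7, -15.1, 2.3]
opening: -0.0
t 23.62 jig [-62.4 -15.5  28. ] turn_to_align -28.92 F [-11.7 -15.1   2.3] M [-2.34  1.75  0.04] open -0.0
time_s: 23.88
position: [0.4438, -0.0709, 0.028]
tool_rot: [-3.139, 0.004, 1.137]
wrist_force: [-13.4, -21.4, 2.0]
opening: 0.0002
t 23.88 jig [-62.3 -14.2  28. ] turn_to_align -30.08 F [-13.4 -21.4   2. ] M [-3.57  2.27  0.1 ] open 0.0002
```

```bash
python3 -m jog '1.2 -0.4 0 0;0 0 0 0';python3 lv.py|head -1;python3 -m jog '1 -0.3 0 0;0 0 0 0';python3 lv.py|head -1
```

```text
time_s: 24.12
position: [0.4442, -0.069, 0.0279]
tool_rot: [-3.14, 0.003, 1.137]
wrist_force: [-11.0, -14.1, 0.6]
opening: 0.0001
t 24.12 jig [-61.7 -12.4  27.9] turn_to_align -30.12 F [-11.  -14.1   0.6] M [-2.26  1.58  0.1 ] open 0.0001
time_s: 24.38
position: [0.4444, -0.0682, 0.0279]
tool_rot: [-3.14, 0.003, 1.137]
wrist_force: [-10.7, -17.8, 0.3]
opening: -0.0001
t 24.38 jig [-61.5 -11.7  27.9] turn_to_align -30.09 F [-10.7 -17.8   0.3] M [-2.93  1.82  0.05] open -0.0001
```

```bash
python3 -m jog '1.2 -0.2 0 0;0 0 0 0';python3 lv.py|head -1;python3 -m jog '1.2 -0.2 0 0;0 0 0 0';python3 lv.py|head -1; python3 -c "
from h import *
from cell import robot
cv2.imwrite('pics/o.png',robot.camera('wrist')[:,:,::-1])"
```

```text
time_s: 24.62
position: [0.4446, -0.0676, 0.0279]
tool_rot: [-3.14, 0.004, 1.137]
wrist_force: [-13.1, -24.1, -1.1]
opening: -0.0002
t 24.62 jig [-61.3 -11.   27.9] turn_to_align -30.08 F [-13.1 -24.1  -1.1] M [-3.78  2.16  0.03] open -0.0002
time_s: 24.88
position: [0.4447, -0.0672, 0.0279]
tool_rot: [-3.14, 0.006, 1.138]
wrist_force: [-15.9, -29.6, 0.3]
opening: 0.0001
t 24.88 jig [-61.1 -10.6  27.9] turn_to_align -30.05 F [-15.9 -29.6   0.3] M [-4.84  2.62  0.02] open 0.0001
```

View pics/o.png

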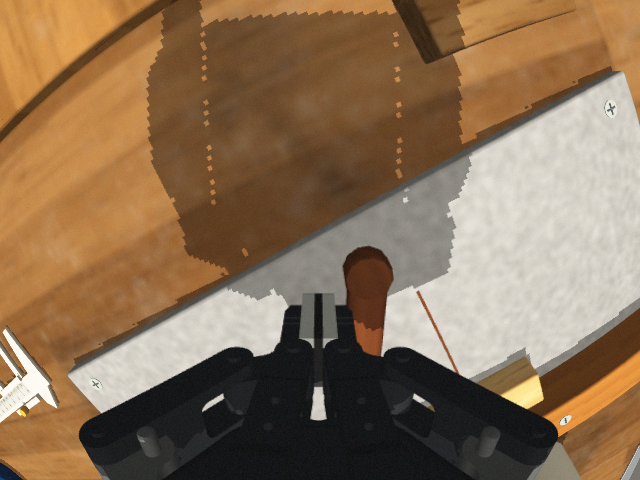

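Force now rises at full arm stiffness (33 N, hardly any motion), so the lever is at its end. Back off, lift and retreat for an unobstructed top view.

```bash
python3 -m jog '-5 0 0 0;-6 0 0 0;-6 0 0 0;0 0 -25 0;0 0 -50 0;-10 -15 -50 0;-30 -30 -30 0;-40 -40 0 0;-40 -40 0 0;0 0 0 0';python3 -c "
from h import *
from cell import robot
o=robot.get_obs();st(o)
cv2.imwrite('pics/p.png',cv2.resize(robot.camera('top')[140:290,250:458,::-1],None,fx=3.8,fy=3.8,interpolation=cv2.INTER_CUBIC))"
```

```text
time_s: 26.18
position: [0.2732, -0.1368, 0.1834]
tool_rot: [3.14, 0.0, 1.13]
wrist_force: [0.4, 0.1, 0.4]
opening: -0.0003
t 26.18 jig [-238.3  -64.3  183.4] turn_to_align -30.48 F [0.4 0.1 0.4] M [-0.04 -0.04  0.03] open -0.0003
```

View pics/p.png

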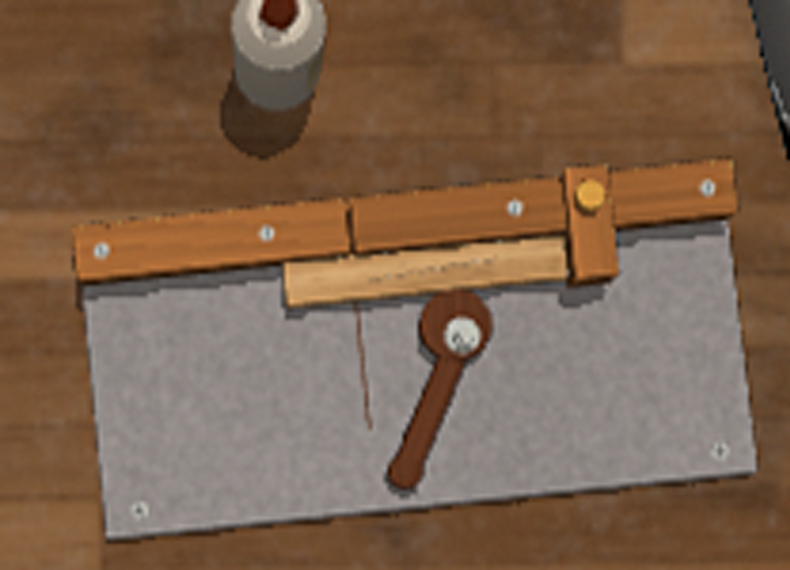

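The strip lies flush on the fence with its end at the stop (px ~567, 240–280), the cam disc is against it, and the lever end is at (405, 473). Now I'll put numbers on that.

```bash
python3 -c "
from h import *
from cell import robot
c=robot.get_calibration('top')
f=lambda L,z:w2j(cast(c,(np.array(L)+.5)/3.8-.5+[250,140],z))
p=f([(462,334)],.038)[0];l=f([(405,473)],.03)[0];d=(l-p)[:2]
a=np.degrees(np.arctan2(d[1],d[0]))%360;print(p,l,np.hypot(*d),a,'q',np.radians(245-a))
print(f([(285,263),(567,236),(567,280),(288,306)],.03).round(1))
im=robot.camera('top');cv2.imwrite('pics/q.png',im[:,:,::-1])
print(robot.get_obs()['time_s'])
"
```

```text
[  0.48614294 -23.96462139  38.        ] [-70.75611378  14.2564818   30.        ] 80.84746051678138 151.78667146922606 q 1.6268794896051737
[[ 49.9  67.1  30. ]
 [ 48.9 -87.5  30. ]
 [ 24.8 -84.8  30. ]
 [ 26.3  67.9  30. ]]
26.275
```

View pics/q.png

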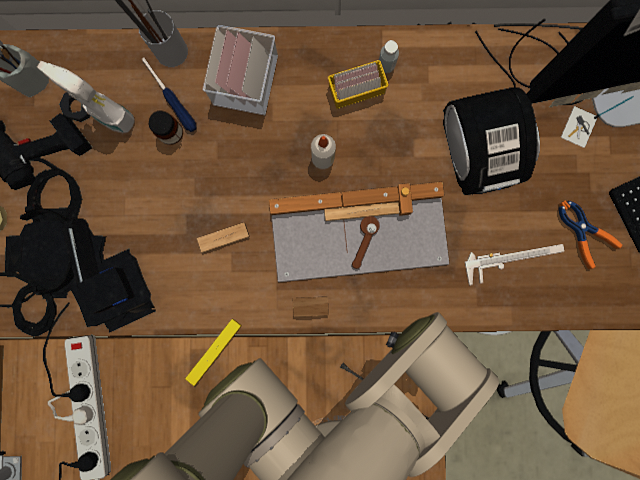

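Bystanders are unmoved in the top view, the lever measures q≈1.63 (±0.03), and the strip is home. Handing in.

```bash
python3 -c "
from cell import robot
robot.sign_off()"
```

```text
the job is handed in; nothing more can be done
```

I handed the job in at about 26 s of robot time. The strip is flat on the fence with its end against the stop, the cam is locked, and the hand is clear.

- **Fence:** I pushed the strip with both open fingertips on its near side. It met the fence at TCP x = 14.6 mm (15 expected), at about 7 N.
- **Stop:** I pushed the strip's end with the closed fingers until it met the stop, where the force rose to 23 N with almost no movement.
- **Cam:** I pushed the lever flank near its end clockwise until it hardly moved and the force reached 33 N. I then backed off and retreated.

**Last checks:**
- **Strip:** in the top view its long sides measure x ≈ 25–26 and 49–50 mm, and its ends y ≈ −86 and +67.5 mm. The second end should be +70, which is within the roughly 2 mm camera error.
- **Lever:** the camera gives about 1.63 rad. The contact geometry gave about 1.7, slightly past the 1.66 end of travel. They disagree, but both fit the end of travel within their errors.
- **Surroundings:** the sanding block, offcut, caliper and glue bottle look unmoved compared with the first picture. The wrist force reads about zero.

An early wrist-camera measurement was 5–8 mm off from the top view because the arm was still settling, so I used the top view instead.

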